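# Tip the film reel into the drip basket and hang the basket up

### The job

The wet film reel has to drip dry: stand the wire basket on the table under the carousel's spout, turn the carousel until the compartment with the reel faces the spout, and tip the carousel so that the reel slides into the basket. Then let the carousel drop back level and hang the basket, reel inside, by its handle on the hook of the stand, and let go so that it hangs quietly. Do not touch the reel, do not spill the other two things from the carousel, and leave everything else on the table where it is.

Things in the scene. Friction and masses are not known exactly. Their poses are not given: they have to be found in the camera images.
- station: Tipping carousel, fixed. Origin on the table under the carousel's axis; x is the level direction in which the spout points, z up. Grey base 220 x 270 mm. A round grey tray (outer radius 115 mm, rim top 192 mm above the table when level) carries the turning carousel; its rim is open only at the spout, 30 degrees either side of +x. Its surfaces are slippery: things begin to slide at roughly 0.3 rad.
- tip_shaft (a point): Middle of the level shaft along the station's y at x = 80 mm, 130 mm above the table, about which tray, spout and carousel tip together. Axes as the station's.
- spout_tip (a point): Outer end of the spout's floor, on its middle line: at x = 165 mm of the station and 158 mm above the table when level. The spout is 110 mm wide, side walls up to 182 mm above the table. Tipped, this end stays near x = 165 mm and its underside comes down to about 75 mm above the table.
- basket_spot (a point): Centre of a thin black rubber mat (170 x 160 mm, 1.5 mm, it does not stand in the way) on the table before the spout, at x = 225 mm of the station: where the basket belongs to catch the reel, with its handle crossways to the spout (the handle's bar along the station's y). About 15 mm off is still good. Axes as the station's.
- carousel (a joint): Turn of the carousel, rad, positive anticlockwise from above; limits +-3.6; stays where left (about 1 N at a peg). White disc of radius 106 mm, top 160 mm above the table, with four upright vanes (top at 204 mm) that make four quarter compartments. At 0 and every multiple of pi/2 one compartment faces the spout squarely. Starts within 0.12 of 0, the compartment at the spout empty. Things ride round.
- carousel_hub (a point): Top of the steel hub (radius 13 mm) on the carousel's axis, 210 mm above the table when level; its axes turn with the carousel, and at joint value 0 they are those of the station. The vanes and their pegs lie at 45, 135, 225 and 315 degrees in this frame. The things in the compartments reach up to 210 mm above the table.
- peg (a point): Top of one of the four alike upright steel pegs, one on each vane, 78 mm from the axis, 12 mm thick, standing bare from 204 to 249 mm above the table, to push the carousel round with. This is the one at 45 degrees in the hub's frame.
- tip (a joint): Tip of tray and carousel about the shaft, rad: 0 level, 0.85 fully tipped with the spout down. It falls back to level by its own weight when let go.
- lever_top (a point): Centre of the black ball (22 mm) on the tipping lever, a steel post 14 mm thick, upright over the shaft when level, at x = 80 mm, y = -155 mm of the station, ball centre 250 mm above the table, shaft at 130 mm. Pushed along the station's +x (4 to 6 N at half its height or more) it leans over by the tip angle. Axes: the tray's.
- reel_center (a point): Centre of the film reel: white plastic spool with spoked flanges, 64 mm across, 38 mm high, 60 g, lying flat (centre 19 mm over the disc) in one of the three compartments not at the spout, about 62 mm from the carousel's axis.
- can_center (a point): Centre of a black lidded film can, 42 mm across, 50 mm high, standing in another compartment. It stays in the carousel.
- loupe_center (a point): Centre of a dark metal loupe, waisted, 52 mm across the foot, 45 mm high, standing in the third compartment. It stays in the carousel.
- basket_center (a point): Middle of the open wire basket, 35 mm above its underside: 150 mm along its x, 130 mm along its y, walls 70 mm high and 4 mm thick, 260 g (somewhat varying). Its rigid upright handle is a flat arch over the middle: two legs at y = +-62 mm and a straight level bar along y. z is up.
- bail (a point): Middle of the handle's straight level bar: square steel, 10 x 10 mm, running 130 mm along the basket's y, 200 mm above the basket's underside and free underneath.
- hook: Hook stand, fixed. Origin on the table under the post (16 mm thick, top at 258 mm; round foot of radius 60 mm). The hook, a 10 mm round bar, leaves the top of the post along the stand's x axis: level, upper side at 263 mm, to x = 75 mm, dips to the seat at x = 105 mm, rises to x = 130 mm and ends in an upturned tip (x = 138, 287 high). Nothing stands above it.
- hook_seat (a point): Lowest point of the hook's dip, on its upper side, 250 mm above the table, where a handle bar that runs across the hook (along the stand's y) settles with the bar's middle about 5 to 10 mm higher. Axes as the stand's.
- jug: White handled jug, 84 mm across, 110 mm high, origin under its centre; a bystander to leave alone. The others, not listed: two bottles (170 and 190 mm high) and a jar (80 mm) farther from the robot than mat and carousel, at least 740 mm from its axis; tongs, a timer (60 mm high) and a flat box nearer than 420 mm to it; a low tray behind the carousel, away from the spout.
Mind the look-alikes: they are no part of the job. What is shaped like the part that bears reel_center but blue is not meant.

How it is judged:
On the way:
1. the reel lies in the basket while the basket stands on the table (x of reel_center in the frame of basket_center between -0.072 and 0.072 m and y of reel_center in the frame of basket_center between -0.062 and 0.062 m and z of reel_center in the frame of basket_center between -0.035 and 0.03 m and height (world z) of basket_center below 0.05 m), for 0.2 s.
At the end, for the whole second after the job is handed in: The basket hangs by its handle bar on the hook (bar's middle within 45 mm of the seat, hook carrying it, clear of the table, tilted less than 0.35 rad, nearly still below 0.15 m/s) with the reel in it, and the carousel is back level (tip below 0.08 rad) (x of reel_center in the frame of basket_center between -0.072 and 0.072 m and y of reel_center in the frame of basket_center between -0.062 and 0.062 m and z of reel_center in the frame of basket_center between -0.035 and 0.03 m and distance between bail and hook_seat below 0.045 m and contact force between basket and hook above 0.8 N and height (world z) of basket_center above 0.07 m and angle between basket_center's own z axis and vertical below 0.35 rad and linear speed of basket below 0.15 m/s and value of joint tip below 0.08 rad); the robot touches nothing.
It fails at once if the reel is touched by the robot (contact force between any of the fingers, the arm and reel above 0.3 N).
It fails at once if another thing falls from the carousel (height (world z) of any of can_center, loupe_center below 0.1 m).
It fails at once if something else on the table is moved by more than 40 mm (distance of any of amber_bottle, white_bottle, jug, tongs, timer, print_tray, paper_box, jar from where it was at the start of the episode above 0.04 m).
It also fails if it takes over 72 s, if anything falls off the work surface, if the arm or the gripper's body presses on something with over 40 N, if the wrist force passes 120 N, or if a joint passes its speed limit or range.

### The arm

A 7-joint arm with a two-finger parallel gripper is mounted at the origin on the work surface. World frame = base frame: x ahead of the robot, y to its left, z up, the work surface at z = 0. Lengths are in m, angles in rad, forces in N, time in s.
With the tool pointing down it reaches from about 0.425 to 0.875 m from the base axis. Payload 4.7 kg.
Tool frame: the origin (TCP) lies on the centre line of the jaws, within the pads' length; the fingertips stand 19 mm ahead of it and the grasp point (between the pads) is the TCP; x points along the fingers, z is the direction in which the jaws open and shut, and the axes are right-handed (so a half turn about x gives the same grasp; the last joint's range is limited). The gripper opens to 87 mm and grips with 3 to 60 N. Pads are 19 mm wide; open, the fingers measure 117 mm over their backs; the gripper's body (75 mm by 190 mm) begins 51 mm behind the grasp point.
Start: joints at [-1.224, 0.321, -0.07, 1.45, 0.023, 1.371, -0.057], TCP at [0.212, 0.614, 0.242] pointing down, gripper open.
Joint ranges: [-2.86, 2.86], [-0.3, 2.09], [-1.38, 1.24], [0.06, 2.45], [-1.56, 4.7], [0.09, 2.05], [-2.69, 2.69]. Speed limits (rad/s): [2.57, 2.57, 3.14, 3.14, 3.14, 3.14, 3.14].

### API

Orientations are given as a rotation vector (axis times angle).
In Python, from bench import get_state, get_image, camera_info, close_job gives the robot as it stands.
- The arm moves only by the tool jog_arm, never from a script. Its argument "targets" is a list of rows, each a list of 7 numbers: the turn, a rotation vector about the tool's x, y, z in degrees, then the shift along the tool's x, y, z in cm, then the finger opening in cm, from 0 to 8.7. In form: [[wx, wy, wz, tx, ty, tz, jaw], ...]. A call has 1 to 10 rows; each row shifts and turns the commanded pose from where the row before left it, along the tool's axes as they then stand; what a row does not reach is not made up. A row lasts 1/8 s, in which the tool goes at most 62.5 mm and 10.7 degrees, less where a joint would pass 70% of its speed; a pose out of reach is approached as far as the arm can. A call is refused whole if a number of a shift passes 6.25 or a number of a turn 10.7, either way. A call with a gripper value outside its range is refused whole. The fingers move at their own pace and stop on an object; "squeeze" is the grip in N (left out, the last holds). Time passes only in rows, so rows that do not move let the fingers close. It gives the time, the measured TCP pose, the force and the opening at its end, in the units of the state.
- get_state(): the state, without advancing time (a new reading comes with each control period).
- get_image(name): name is "side" or "top"; returns (picture, depth): 480x640x3 uint8, red, green, blue; 480x640 float32, m along the optical axis (not along the pixel's ray), 0 where there is no reading.
- camera_info(name): a dict with "intrinsics" (3x3 intrinsics, pixels), "world_from_camera" (4x4, takes a point from camera to world coordinates). Camera axes: x right, y up, looking along -z (the intrinsics and any distortion apply to the point x, -y, -z); pixel columns grow to the right and rows downward; lengths in m; the calibration is good to about 2 mm. A picture is of the moment at which its call begins. camera_info takes no time and is no camera call.
- close_job(): hands the job in, once; it reports no verdict.
The state is a dict: "time": time; "joint_positions": joint angles; "qd": joint speeds; "joint_torque": joint torques, N m; "position": TCP position; "tool_rot": TCP orientation; "ft_force": force on the tool from outside, world axes, zero at the start; "torque": the same for the moment, N m; "grip_width": opening from 0.0 (shut) to 1.0 (fully open).
Only numpy, scipy, OpenCV 4.12 (cv2) and the standard library are available. Lean on these libraries where they do the work, as an engineer would, in place of code of your own. Each camera call takes 0.05 s, during which the arm holds its last target.

## Working session

There is one attempt and no reset: what is moved stays moved. The work goes in short steps, Python scripts to look and compute and a tool call to move; the robot and the scene stay as the last step left them, time stands still between calls to the robot, and variables do not carry over. Pictures are saved under pics/ and viewed, and the job is handed in when it is done.

Besides the shell and the picture viewer there is one more tool, called after "Call:" as a command line: name --pt "numbers of a row" for each row, then --argument value for the rest. jog_arm: Moves the arm, as the interface text tells. Its arguments: {"type":"object","properties":{"targets":{"type":"array"},"squeeze":{"type":"number"}},"required":["targets"]}

```bash
ls; mkdir -p pics; python3 - <<'E'
from bench import *
import cv2,numpy as np
for n in("side","top"):
    p,d=get_image(n); cv2.imwrite(f"pics/{n}0.png",p[:,:,::-1]); np.save(f"{n}0.npy",d)
    c=camera_info(n); print(n,c)
print(get_state())
E
```

```text
pics
side {'intrinsics': array([[579.33970798,   0.        , 317.27223227],
       [  0.        , 579.33970798, 246.425645  ],
       [  0.        ,   0.        ,   1.        ]]), 'world_from_camera': array([[-0.93758752,  0.23381909, -0.25740684,  0.17498538],
       [-0.34752332, -0.65669045,  0.66931696,  0.99088848],
       [-0.01253753,  0.71699811,  0.69696235,  1.13496525],
       [ 0.        ,  0.        ,  0.        ,  1.        ]])}
top {'intrinsics': array([[452.51881526,   0.        , 327.13989567],
       [  0.        , 452.51881526, 231.51579831],
       [  0.        ,   0.        ,   1.        ]]), 'world_from_camera': array([[ 6.50316482e-05,  9.89840953e-01, -1.42179056e-01,
         3.93251644e-01],
       [-9.99999846e-01,  1.42823395e-04,  5.36934270e-04,
         3.74969452e-02],
       [ 5.51786025e-04,  1.42178999e-01,  9.89840809e-01,
         1.37695736e+00],
       [ 0.00000000e+00,  0.00000000e+00,  0.00000000e+00,
         1.00000000e+00]])}
{'time': 0.1, 'joint_positions': array([-1.22385592,  0.3217868 , -0.0700499 ,  1.45154339,  0.022581  ,
        1.3708033 , -0.05690414]), 'qd': array([ 0.00160253, -0.00029992, -0.00090396, -0.00229239,  0.00013903,
       -0.00103779, -0.00214138]), 'joint_torque': array([-6.09001581e-04, -4.92570555e+01, -4.05926825e-01, -3.13399923e+01,
       -6.41357177e-02,  3.95610777e-02,  9.36093988e-05]), 'position': array([0.21228166, 0.61387115, 0.24055077]), 'tool_rot': array([-0.96169303,  1.34989407,  0.95989448]), 'ft_force': array([-0.23778984,  0.32951734, -0.17349402]), 'torque': array([-0.00728226, -0.00866023,  0.01769032]), 'grip_width': 0.9990180093625916}
```

View pics/side0.png

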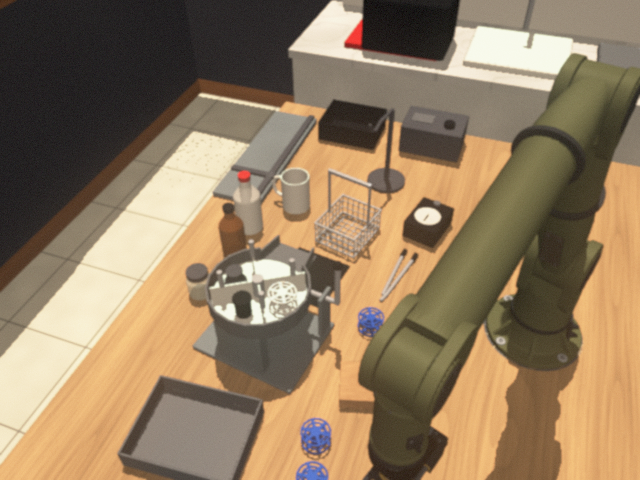

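View pics/top0.png

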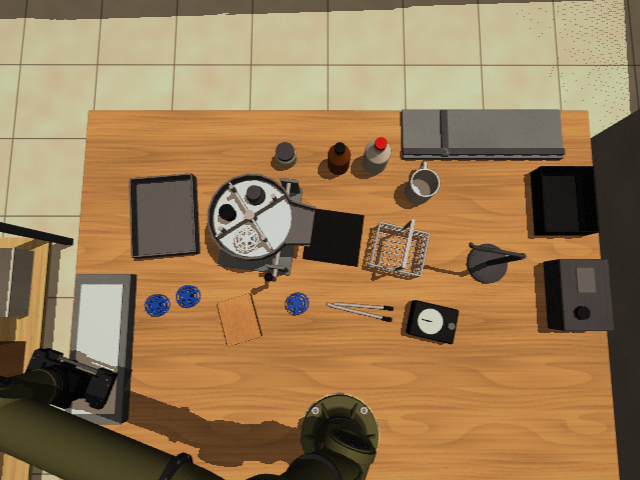

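The pictures show the carousel near top-view (250,217), with the white reel at (245,237). The basket is at (398,250), the hook stand at (487,262), the mat at (333,237) and the lever ball near (268,288). The blue spools at (157,305), (188,296) and (297,303) are look-alikes.

```bash
cat > h.py <<'E'
import numpy as np,cv2
from bench import *
from scipy.spatial.transform import Rotation as R
def crop(img,name,x0,y0,x1,y1,s):
    c=img[y0:y1,x0:x1]; cv2.imwrite("pics/"+name+".png",cv2.resize(c,None,fx=s,fy=s,interpolation=cv2.INTER_CUBIC))
def dep(n,u,v,d=None,z=None):
    c=camera_info(n);K=c["intrinsics"];T=c["world_from_camera"]
    r=np.array([(u-K[0,2])/K[0,0],-(v-K[1,2])/K[1,1],-1.])
    if z is not None: d=(z-T[2,3])/(T[:3,:3]@r)[2]
    return T[:3,:3]@(r*d)+T[:3,3]
def proj(n,P):
    c=camera_info(n);K=c["intrinsics"];T=c["world_from_camera"]
    p=T[:3,:3].T@(np.asarray(P)-T[:3,3]); p/=-p[2]
    return K[0,0]*p[0]+K[0,2],-K[1,1]*p[1]+K[1,2]
E
python3 - <<'E'
from h import *
t=cv2.imread("pics/top0.png");s=cv2.imread("pics/side0.png")
crop(t,"c1",190,160,350,300,5)
crop(t,"c2",350,190,540,310,4)
crop(s,"c3",180,230,350,370,4.7)
crop(s,"c4",300,90,460,270,3.3)
E
```

```text
(no output)
```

View pics/c1.png

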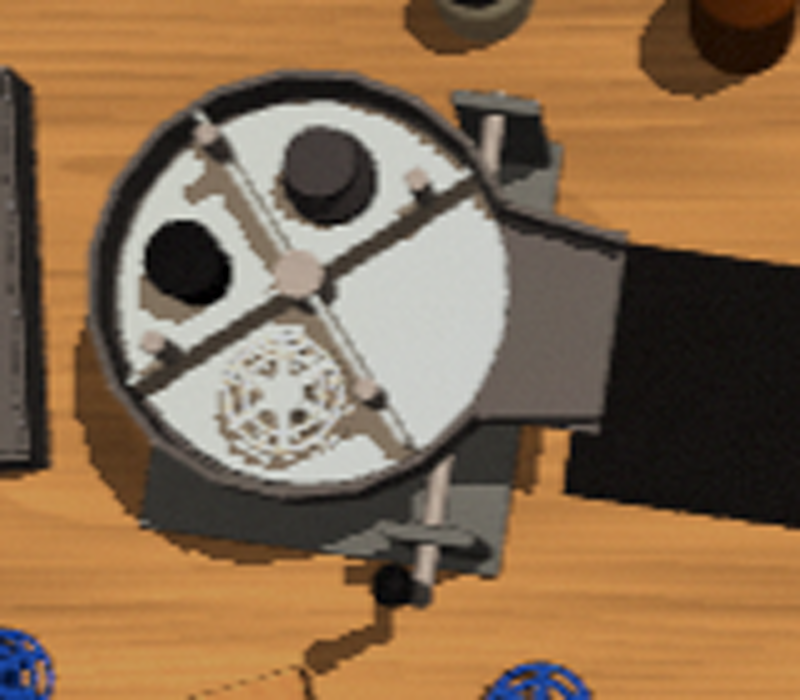

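View pics/c2.png

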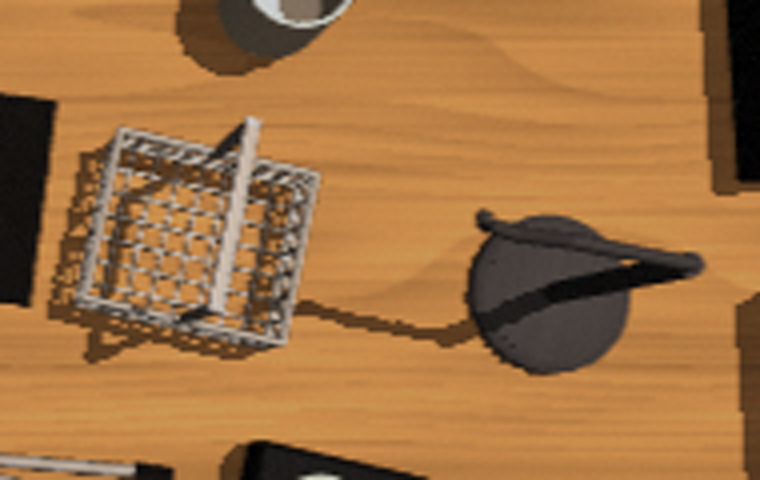

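View pics/c3.png

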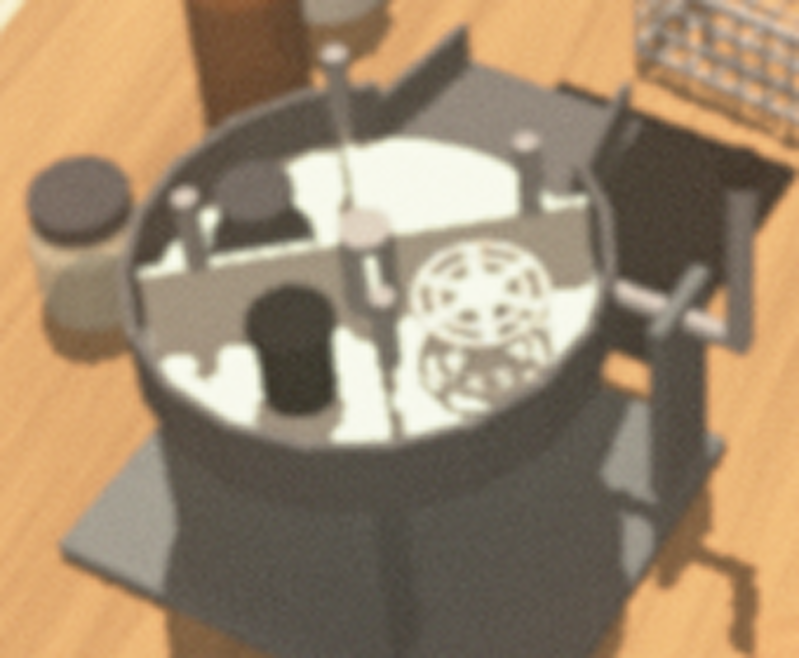

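View pics/c4.png

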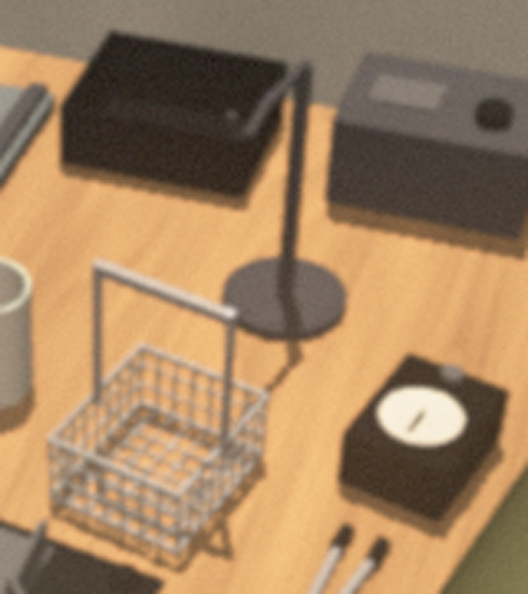

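```bash
python3 - <<'E'
from h import *
np.set_printoptions(precision=4,suppress=True)
d=lambda u,v,z:dep("top",u,v,z=z)
hub=d(249.8,214.6,.21);print("hub",hub)
pg=[d(*p,.249) for p in((231.6,186),(273.6,195.6),(263,238),(220.4,228.4))]
print("pegs",pg,"mean",np.mean(pg,0))
for p in pg: q=p-np.mean(pg,0);print(np.hypot(q[0],q[1]),np.degrees(np.arctan2(q[1],q[0])))
lev=d(269,277,.25);print("lever",lev)
# spout end corners at top z .182: crop(625,235),(600,430)
a=d(190+627/5,160+235/5,.182);b=d(190+602/5,160+430/5,.182);print("spout corners",a,b,(a+b)/2)
print("reel",d(246.6,239,.198))
# station fit from hub & lever
h=np.mean(pg,0)[:2];
v=lev[:2]-h; ang=np.arctan2(v[1],v[0])-np.arctan2(-.155,.08);print("lev dist",np.hypot(*v),np.hypot(.155,.08),"station yaw",np.degrees(ang))
s=((a+b)/2)[:2]-h;print("yaw from spout",np.degrees(np.arctan2(s[1],s[0])),np.hypot(*s))
# mat
t=cv2.imread("pics/top0.png");
m=(t.max(2)<28).astype(np.uint8);m[:200]=0;m[275:]=0;m[:,:305]=0;m[:,:]*=1;m[:,366:]=0
c,_=cv2.findContours(m,0,2);c=max(c,key=cv2.contourArea);r=cv2.minAreaRect(c);print(r)
# bar, hook
B=[d(413,220,.205),d(404.25,268,.205)];print("bar",B,np.linalg.norm(B[0]-B[1]),(B[0]+B[1])/2)
print("foot",d(487,263.75,0.005),"posttop",d(522.5,255.75,.26),"tip",d(471,243.75,.287))
E
```

```text
hub [0.6056 0.2394 0.21  ]
pegs [array([0.6727, 0.281 , 0.249 ]), array([0.6477, 0.1733, 0.249 ]), array([0.5388, 0.1981, 0.249 ]), array([0.5632, 0.3059, 0.249 ])] mean [0.6056 0.2396 0.249 ]
0.07888361583028317 31.680065154865453
0.07852182621330593 -57.5895166168339
0.07863646685011491 -148.1512972712458
0.07875679083010832 122.58837190809315
lever [0.4411 0.1811 0.25  ]
spout corners [0.6315 0.0684 0.182 ] [0.526  0.0813 0.182 ] [0.5788 0.0749 0.182 ]
reel [0.5427 0.2483 0.198 ]
lev dist 0.1745273106017664 0.17442763542512407 station yaw -97.71990336201746
yaw from spout -99.252078763526 0.1668638473893455
((332.69439697265625, 236.66139221191406), (54.63850784301758, 50.995941162109375), 7.696051120758057)
bar [array([ 0.5922, -0.1886,  0.205 ]), array([ 0.4663, -0.1626,  0.205 ])] 0.12856299290055803 [ 0.5292 -0.1756  0.205 ]
foot [ 0.4916 -0.448   0.005 ] posttop [ 0.4932 -0.4467  0.26  ] tip [ 0.5199 -0.3119  0.287 ]
```

```bash
python3 - <<'E'
from h import *
t=cv2.imread("pics/top0.png")
crop(t,"c5",285,190,375,280,7)
crop(t,"c6",450,230,535,300,9)
E
```

```text
(no output)
```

View pics/c5.png

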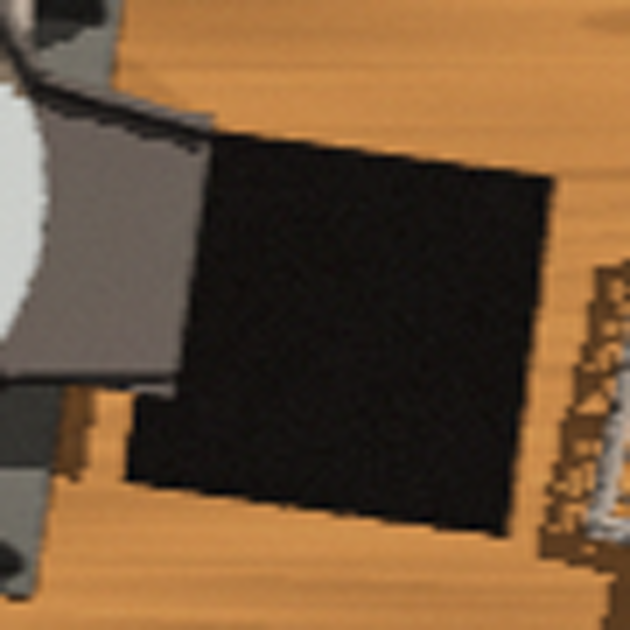

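View pics/c6.png

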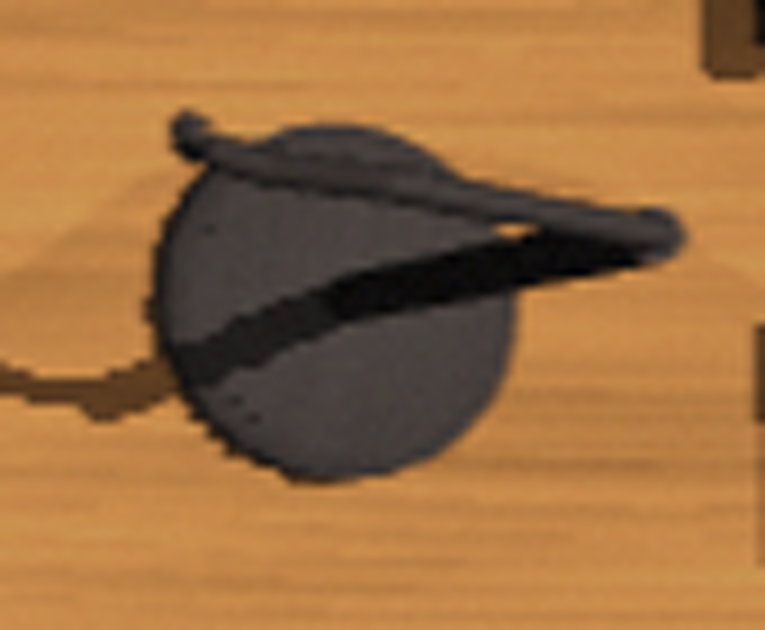

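```bash
cat >> h.py <<'E'
def rows(target=None,yawz=None,turn=0):
    """print pose; shift needed to target in tool axes (cm) and turn about tool x (deg) to bring tool z to yaw"""
    s=get_state();M=R.from_rotvec(s["tool_rot"]).as_matrix()
    print("t",s["time"],"pos",s["position"].round(4),"x",M[:,0].round(3),"zyaw",round(np.degrees(np.arctan2(M[1,2],M[0,2])),2),"F",s["ft_force"].round(1),"w",round(s["grip_width"]*8.7,2),"q7",s["joint_positions"][6].round(2))
    if yawz is not None:
        th=np.radians(yawz); best=None
        Z=np.array([np.cos(th),np.sin(th),0]);X=np.array([0,0,-1.]);D=np.stack([X,np.cross(Z,X),Z],1)
        print(" turn rv(tool,deg)",np.degrees(R.from_matrix(M.T@D).as_rotvec()).round(2)); M=D
    if target is not None: print(" shift after turn (tool,cm)",(M.T@(np.array(target)-s["position"])*100).round(2))
E
python3 - <<'E'
from h import *
d=lambda u,v,z:dep("top",u,v,z=z)
for p in((364,215.4),(357.6,266.4),(303.3,258.6)):print(d(*p,.0015))
a,b=d(364,215.4,.0015),d(303.3,258.6,.0015);print("matc",(a+b)/2)
rows((.529,-.1756,.3),78.3);rows((.529,-.1756,.3),-101.7)
D=np.load("top0.npy");c=camera_info("top")
for u,v in((408.5,244),(413,222),(405,266),(249.8,214.6),(500,251),(471,243)):
  w=D[int(v)-2:int(v)+3,int(u)-2:int(u)+3];print(u,v,dep("top",u,v,d=w[w>0].min()).round(4))
E
```

```text
[ 0.64109135 -0.07702144  0.0015    ]
[ 0.48379433 -0.05577071  0.0015    ]
[0.50750562 0.10932579 0.0015    ]
matc [0.57429849 0.01615218 0.0015    ]
t 0.1 pos [0.2123 0.6139 0.2406] x [-0.    -0.002 -1.   ] zyaw 70.93 F [-0.2  0.3 -0.2] w 8.69 q7 -0.06
 turn rv(tool,deg) [-7.37 -0.1  -0.  ]
 shift after turn (tool,cm) [ -5.94 -47.02 -70.88]
t 0.1 pos [0.2123 0.6139 0.2406] x [-0.    -0.002 -1.   ] zyaw 70.93 F [-0.2  0.3 -0.2] w 8.69 q7 -0.06
 turn rv(tool,deg) [ 1.7263e+02 -0.0000e+00  1.5000e-01]
 shift after turn (tool,cm) [-5.94 47.02 70.88]
408.5 244 [ 0.5282 -0.1744  0.2095]
413 222 [ 0.5861 -0.1876  0.2095]
405 266 [ 0.4712 -0.164   0.2087]
249.8 214.6 [0.6047 0.2386 0.2151]
500 251 [ 0.5041 -0.3884  0.2684]
471 243 [ 0.5213 -0.3108  0.2906]
```

Call:
jog_arm --pt "-7.4 0 0 -5 0 0 8.7" --pt "0 0 0 -5 0 0 6" --pt "0 0 0 0 -4 -4 5" --pt "0 0 0 0 -4 -4 5" --pt "0 0 0 0 -4 -4 5" --pt "0 0 0 0 -4 -4 5" --pt "0 0 0 0 -4 -4 5" --pt "0 0 0 0 -4 -4 5" --pt "0 0 0 0 -2.3 -4.7 5" --pt "0 0 0 0 -2.3 -4.7 5" --squeeze 40

```text
time: 1.35
position: [0.4252, 0.2274, 0.3411]
tool_rot: [-1.058, 1.299, 1.058]
ft_force: [0.4, 0.2, 0.5]
grip_width: 0.579
```

Call:
jog_arm --pt "0 0 0 0 -2.3 -4.7 5" --pt "0 0 0 0 -2.3 -4.7 5" --pt "0 0 0 0 -2.3 -4.7 5" --pt "0 0 0 0 -2.3 -4.7 5" --pt "0 0 0 0 -2.3 -4.7 5" --pt "0 0 0 0 -2.3 -4.7 5" --pt "0 0 0 0 -2.3 -4.7 5" --pt "0 0 0 0 -2.3 -4.7 5" --pt "0 0 0 0 0 0 5" --pt "0 0 0 0 0 0 5"

```text
time: 2.6
position: [0.529, -0.1753, 0.341]
tool_rot: [-1.057, 1.299, 1.059]
ft_force: [0.2, 0.2, 0.2]
grip_width: 0.577
```

```bash
python3 - <<'E'
from h import *
rows((.529,-.1756,.3),78.3)
E
```

```text
t 2.6 pos [ 0.529  -0.1753  0.341 ] x [-0.001  0.001 -1.   ] zyaw 78.35 F [0.2 0.2 0.2] w 5.02 q7 1.7
 turn rv(tool,deg) [ 0.05  0.03 -0.06]
 shift after turn (tool,cm) [ 4.1  -0.01 -0.03]
```

Call:
jog_arm --pt "0 0 0 5 0 0 5" --pt "0 0 0 5 0 0 5" --pt "0 0 0 3.5 0 0 5" --pt "0 0 0 0 0 0 3" --pt "0 0 0 0 0 0 0.5" --pt "0 0 0 0 0 0 0.5" --pt "0 0 0 0 0 0 0.5" --pt "0 0 0 0 0 0 0.5"

```text
time: 3.6
position: [0.5294, -0.176, 0.2072]
tool_rot: [-1.058, 1.298, 1.057]
ft_force: [-0.6, -0.3, 3.6]
grip_width: 0.11
```

```bash
python3 - <<'E'
from h import *
rows((.575,.0165,.236),82.3)
p,d=get_image("side");cv2.imwrite("pics/s1.png",p[:,:,::-1]);crop(p[:,:,::-1],"s1c",300,90,460,270,3.3)
E
```

```text
t 3.6 pos [ 0.5294 -0.176   0.2072] x [ 0.001  0.    -1.   ] zyaw 78.33 F [-0.6 -0.3  3.6] w 0.95 q7 1.74
 turn rv(tool,deg) [-3.97  0.03  0.06]
 shift after turn (tool,cm) [-2.88 -1.94 19.68]
```

View pics/s1c.png

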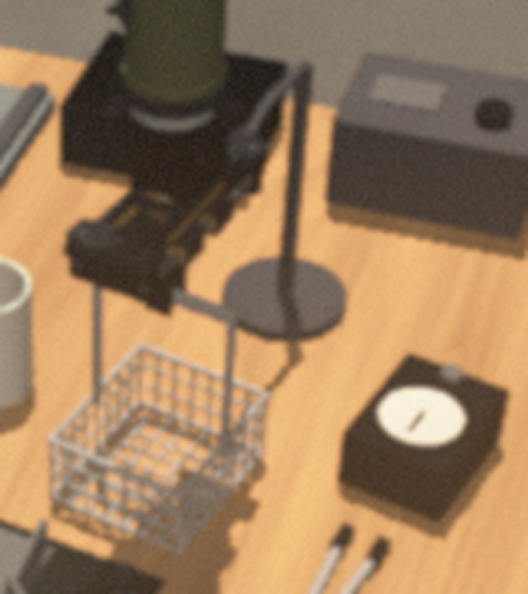

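The picture shows the jaws holding the bar at its middle (crop ~(150,280)), and the opening reads 9.5 mm. Next I lift it and carry it to the mat.

Call:
jog_arm --pt "0 0 0 -3 0 0 0.5" --pt "-4 0 0 0 0 0 0.5" --pt "0 0 0 0 -0.3 3 0.5" --pt "0 0 0 0 -0.4 4 0.5" --pt "0 0 0 0 -0.4 4 0.5" --pt "0 0 0 0 -0.4 4 0.5" --pt "0 0 0 0 -0.3 3 0.5" --pt "0 0 0 0 -0.1 1.7 0.5" --pt "0 0 0 0 0 0 0.5" --pt "0 0 0 0 0 0 0.5"

```text
time: 4.9
position: [0.5739, 0.0144, 0.2365]
tool_rot: [-1.109, 1.272, 1.108]
ft_force: [-1.2, 0.1, -3.0]
grip_width: 0.112
```

```bash
python3 - <<'E'
from h import *
rows((.575,.0165,.209),82.3)
E
```

```text
t 4.9 pos [0.5739 0.0144 0.2365] x [-0.    -0.001 -1.   ] zyaw 82.2 F [-1.2  0.1 -3. ] w 0.97 q7 1.45
 turn rv(tool,deg) [-0.1  -0.08 -0.01]
 shift after turn (tool,cm) [ 2.75 -0.08  0.22]
```

Call:
jog_arm --pt "0 0 0 1.5 0 0.2 0.5" --pt "0 0 0 1.3 0 0 0.5" --pt "0 0 0 0 0 0 0.5" --pt "0 0 0 0 0 0 3" --pt "0 0 0 0 0 0 3" --pt "0 0 0 -3 0 0 3" --pt "0 0 0 -5 0 0 3" --pt "0 0 0 -5 0 0 3"

```text
time: 5.9
position: [0.5744, 0.0187, 0.3403]
tool_rot: [-1.11, 1.269, 1.11]
ft_force: [1.2, -0.2, 0.2]
grip_width: 0.341
```

```bash
python3 - <<'E'
from h import *
rows()
p,d=get_image("side");cv2.imwrite("pics/s2.png",p[:,:,::-1])
p,d=get_image("top");cv2.imwrite("pics/t2.png",p[:,:,::-1]);crop(p[:,:,::-1],"t2c",190,150,430,300,3.3)
E
```

```text
t 5.9 pos [0.5744 0.0187 0.3403] x [ 0.001  0.    -1.   ] zyaw 82.34 F [ 1.2 -0.2  0.2] w 2.97 q7 1.42
```

View pics/s2.png

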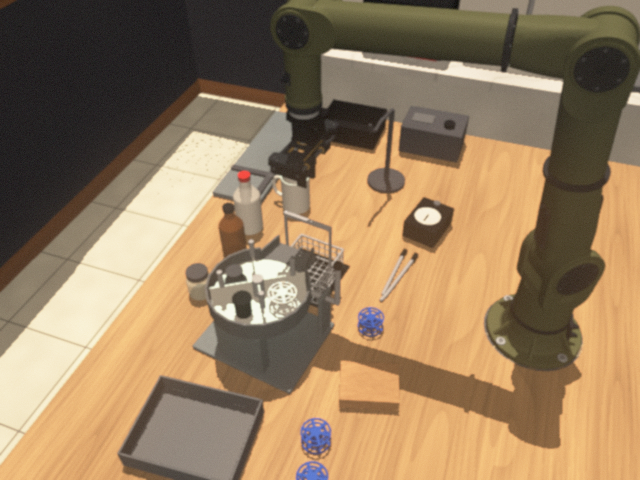

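View pics/t2c.png

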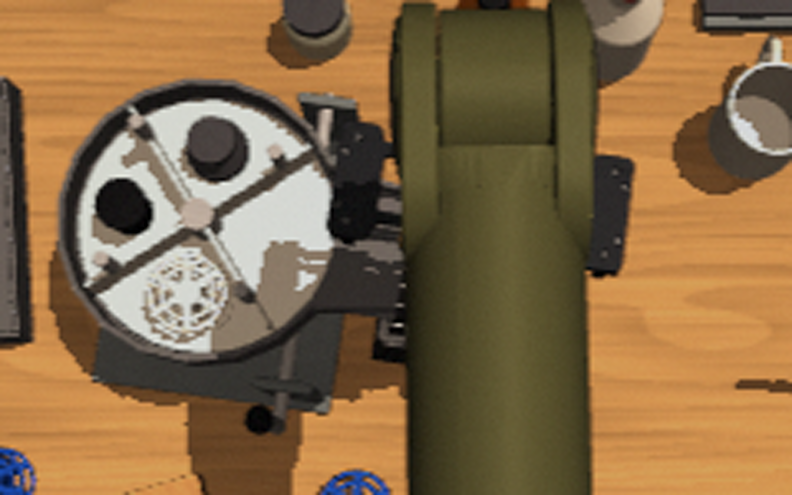

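```bash
python3 - <<'E'
from h import *
rows((.5388,.1981,.3403),121.9)
# arc row: world per step
c=np.array([.6056,.2396]);n=10;th=np.radians(9.66)
E
```

```text
t 6.0 pos [0.5771 0.0184 0.3451] x [ 0.011  0.002 -1.   ] zyaw 82.33 F [ 0.1 -0.1 -0.3] w 2.98 q7 1.42
 turn rv(tool,deg) [-3.957e+01 -2.000e-02  6.500e-01]
 shift after turn (tool,cm) [ 0.48 -6.25 17.28]
```

Call:
jog_arm --pt "-9.9 0 0 0 0 0 3" --pt "-9.9 0 0 0 0 0 3" --pt "-9.9 0 0 0 0 0 3" --pt "-9.9 0 0 0 0 0 3" --pt "0 0 0 0 -1.6 4.3 3" --pt "0 0 0 0 -1.6 4.3 3" --pt "0 0 0 0 -1.6 4.3 3" --pt "0 0 0 0 -1.5 4.3 3" --pt "0 0 0 0 0 0 3" --pt "0 0 0 0 0 0 3"

```text
time: 7.25
position: [0.5371, 0.1972, 0.3383]
tool_rot: [-1.607, 0.893, 1.606]
ft_force: [-0.5, -1.1, 0.3]
grip_width: 0.345
```

```bash
python3 - <<'E'
from h import *
rows((.5388,.1981,.243),121.9)
E
```

```text
t 7.25 pos [0.5371 0.1972 0.3383] x [ 0.    -0.001 -1.   ] zyaw 121.91 F [-0.5 -1.1  0.3] w 3.0 q7 1.77
 turn rv(tool,deg) [ 0.01 -0.05 -0.02]
 shift after turn (tool,cm) [ 9.53 -0.19 -0.02]
```

Call:
jog_arm --pt "0 0 0 3.5 -0.2 0 3" --pt "0 0 0 3.5 0 0 3" --pt "0 0 0 2.5 0 0 3" --pt "0 0 0 0 0 0 1.6" --pt "0 0 0 0 0 0 1.6" --pt "0 0 0 0 0 0 1.6"

```text
time: 8.0
position: [0.5396, 0.1988, 0.2452]
tool_rot: [-1.607, 0.89, 1.604]
ft_force: [-0.2, 0.7, -0.4]
grip_width: 0.2
```

```bash
python3 - <<'E'
from h import *
rows((.5388,.1981,.243),121.9);print(get_state()["joint_positions"].round(2))
p,d=get_image("side");crop(p[:,:,::-1],"s3",180,200,350,340,4.7)
c=np.array([.6056,.2396]);q=get_state()["position"][:2]-c;print(np.hypot(*q),np.degrees(np.arctan2(q[1],q[0])))
E
```

```text
t 8.0 pos [0.5396 0.1988 0.2452] x [ 0.003  0.001 -1.   ] zyaw 121.89 F [-0.2  0.7 -0.4] w 1.74 q7 1.78
 turn rv(tool,deg) [-0.01 -0.02  0.16]
 shift after turn (tool,cm) [ 0.22  0.11 -0.02]
[-0.75  0.16  0.39  1.65 -0.06  1.34  1.78]
0.07765240704391682 -148.45108140473587
```

View pics/s3.png

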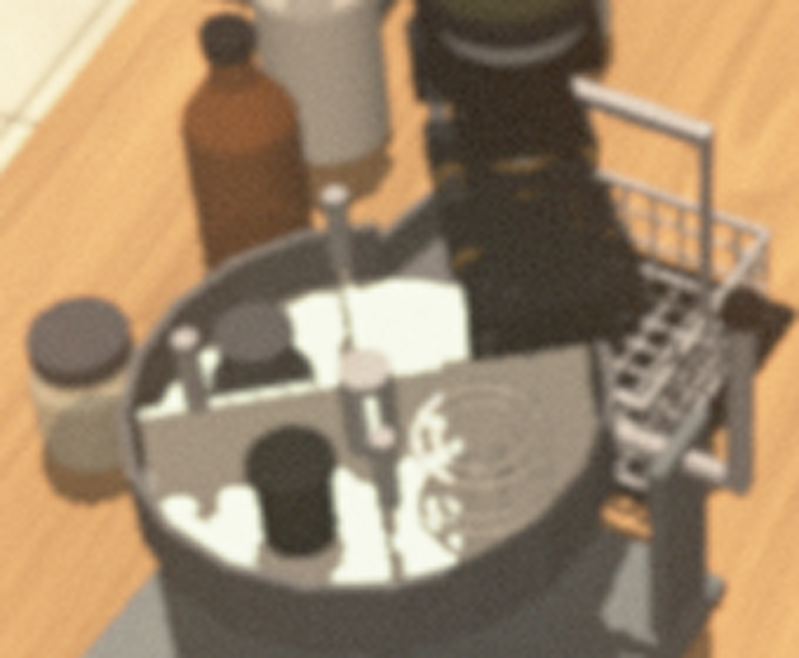

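The jaws straddle the peg at crop (545,330) with the fingers clear of the reel, but joint 7 would run out of range on a 95° turn. I'll lift, do a half turn clockwise and come back down.

Call:
jog_arm --pt "0 0 0 -5 0 0 3" --pt "10.6 0 0 -1 0 0 3" --pt "10.6 0 0 0 0 0 3" --pt "10.6 0 0 0 0 0 3" --pt "10.6 0 0 0 0 0 3" --pt "10.6 0 0 0 0 0 3" --pt "10.6 0 0 0 0 0 3" --pt "10.6 0 0 0 0 0 3" --pt "10.6 0 0 0 0 0 3" --pt "10.6 0 0 0 0 0 3"

```text
time: 9.3
position: [0.5389, 0.1991, 0.3045]
tool_rot: [-0.358, 1.54, 0.359]
ft_force: [0.8, -0.5, 0.2]
grip_width: 0.339
```

Call:
jog_arm --pt "10.6 0 0 0 0 0 3" --pt "10.6 0 0 0 0 0 3" --pt "10.6 0 0 0 0 0 3" --pt "10.6 0 0 0 0 0 3" --pt "10.6 0 0 0 0 0 3" --pt "10.6 0 0 0 0 0 3" --pt "10.6 0 0 0 0 0 3" --pt "10.6 0 0 0 0 0 3" --pt "0 0 0 0 0 0 3" --pt "0 0 0 0 0 0 3"

```text
time: 10.55
position: [0.5388, 0.1991, 0.304]
tool_rot: [0.79, 1.422, -0.789]
ft_force: [0.8, -0.3, 0.0]
grip_width: 0.342
```

```bash
python3 - <<'E'
from h import *
rows((.5388,.1981,.243),-58.1);print(get_state()["joint_positions"].round(2))
E
```

```text
t 10.55 pos [0.5388 0.1991 0.304 ] x [ 0.001  0.    -1.   ] zyaw -58.08 F [ 0.8 -0.3  0. ] w 2.98 q7 -1.34
 turn rv(tool,deg) [ 0.02 -0.   -0.04]
 shift after turn (tool,cm) [ 6.1  -0.05  0.09]
[-0.95  0.15  0.62  1.57 -0.09  1.45 -1.34]
```

Call:
jog_arm --pt "0 0 0 3 0 0.1 3" --pt "0 0 0 3 0 0 3" --pt "0 0 0 0 0 0 1.6" --pt "0 0 0 0 0 0 1.6" --pt "-9.7 0 0 0 0.11 1.31 1.6" --pt "-9.7 0 0 0 0.11 1.31 1.6" --pt "0 0 0 0 0 0 1.6"

```text
time: 11.42
position: [0.5578, 0.1777, 0.2453]
tool_rot: [0.534, 1.502, -0.532]
ft_force: [-0.6, 0.2, 0.6]
grip_width: 0.186
```

```bash
cat >> h.py <<'E'
def arc():
    rows();s=get_state();print(s["joint_positions"].round(2))
    q=s["position"][:2]-np.array([.6056,.2396]);print(np.hypot(*q),np.degrees(np.arctan2(q[1],q[0])))
E
python3 - <<'E'
from h import *
arc()
E
```

```text
t 11.425 pos [0.5578 0.1777 0.2453] x [ 0.003  0.001 -1.   ] zyaw -39.05 F [-0.6  0.2  0.6] w 1.61 q7 -0.94
[-0.88  0.2   0.6   1.64 -0.11  1.34 -0.94]
0.07817287103132771 -127.68695311783799
```

Call:
jog_arm --pt "-9.7 0 0 0 0.11 1.31 1.6" --pt "-9.7 0 0 0 0.11 1.31 1.6" --pt "-9.7 0 0 0 0.11 1.31 1.6" --pt "-9.7 0 0 0 0.11 1.31 1.6" --pt "-9.7 0 0 0 0.11 1.31 1.6" --pt "-9.7 0 0 0 0.11 1.31 1.6" --pt "-9.7 0 0 0 0.11 1.31 1.6" --pt "-8.5 0 0 0 0.08 1.1 1.6" --pt "0 0 0 0 0 0 1.6" --pt "0 0 0 0 0 0 1.6"

```text
time: 12.68
position: [0.6521, 0.1772, 0.2441]
tool_rot: [-0.51, 1.509, 0.51]
ft_force: [0.6, 0.3, -0.4]
grip_width: 0.186
```

```bash
python3 - <<'E'
from h import *
arc()
p,d=get_image("side");crop(p[:,:,::-1],"s4",180,200,350,340,4.7)
E
```

```text
t 12.675 pos [0.6521 0.1772 0.2441] x [ 0.001  0.    -1.   ] zyaw 37.34 F [ 0.6  0.3 -0.4] w 1.62 q7 0.46
[-0.63  0.39  0.44  1.39 -0.17  1.39  0.46]
0.07781216552858654 -53.312980686192475
```

View pics/s4.png

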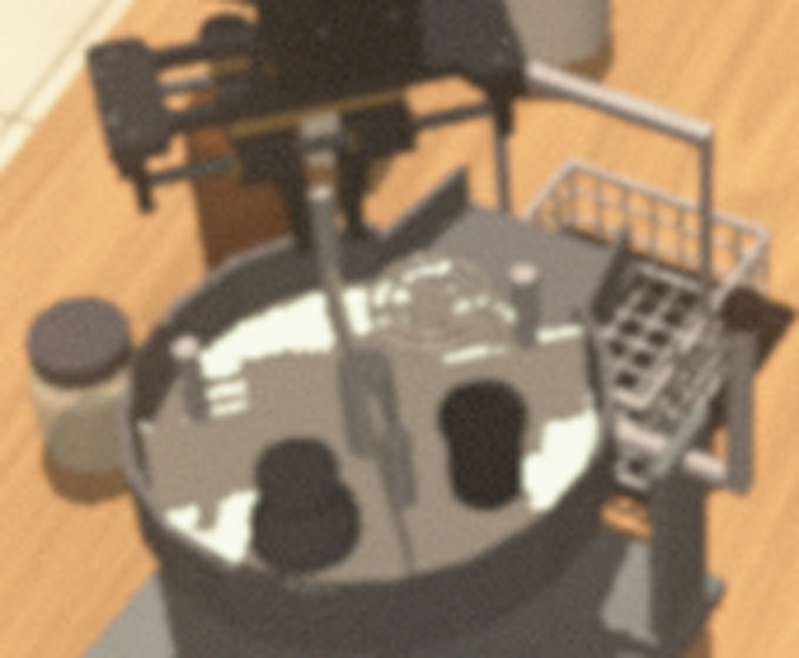

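The reel is at the spout (crop ~(435,300)), with can and loupe in the two rear compartments. One small nudge, then I lift away and check from above.

Call:
jog_arm --pt "0 0 0 0 0 0.3 1.6" --pt "0 0 0 0 0 0 1.6" --pt "0 0 0 0 0 0 3" --pt "0 0 0 -4 0 0 3" --pt "0 0 0 -5 0 0 1" --pt "0 0 0 -1 -4 -4 0" --pt "0 0 0 0 0 0 0"

```text
time: 13.6
position: [0.6481, 0.1157, 0.3464]
tool_rot: [-0.508, 1.508, 0.502]
ft_force: [-0.1, -0.1, 0.2]
grip_width: 0.086
```

```bash
python3 - <<'E'
from h import *
arc()
p,d=get_image("top");crop(p[:,:,::-1],"t4",190,150,430,300,3.3)
E
```

```text
t 13.6 pos [0.6481 0.1157 0.3464] x [ 0.004 -0.002 -1.   ] zyaw 37.0 F [-0.1 -0.1  0.2] w 0.75 q7 0.53
[-0.57  0.33  0.48  1.27 -0.15  1.57  0.53]
0.13099149982268934 -71.06203848643607
```

View pics/t4.png

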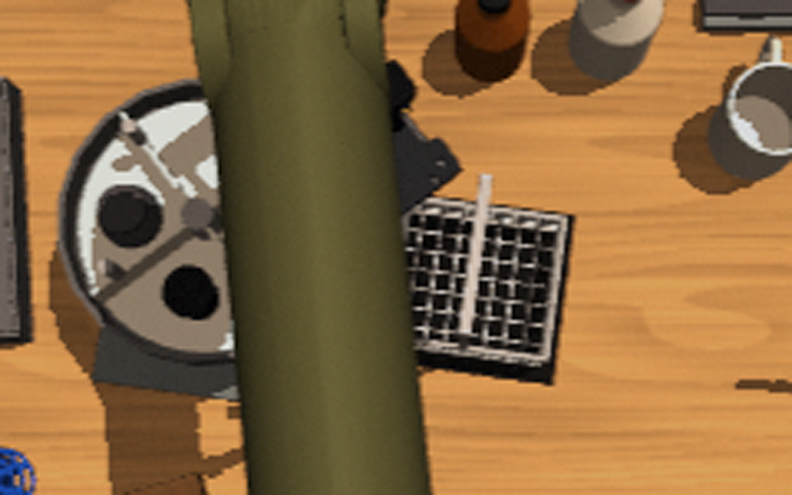

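```bash
cat >> h.py <<'E'
ex=np.array([-.134,-.991]);ey=np.array([.991,-.134])
def st(x,y,z): 
    p=np.array([.4411,.1811])+(x-.080)*ex+(y+.155)*ey
    return (p[0],p[1],z)
E
python3 - <<'E'
from h import *
a=dep("top",337.3,203.9,z=.207);b=dep("top",331.5,250,z=.207);print("bar",a,b,(a+b)/2,np.degrees(np.arctan2(*(a-b)[1::-1])))
for u,v in((230.9,190.3),(222.7,231.8)):
  p=dep("top",u,v,z=.249)[:2]-[.6056,.2396];print(np.hypot(*p),np.degrees(np.arctan2(p[1],p[0]))+97.7)
rows(st(.044,-.160,.34),82.3);print(st(.044,-.16,.234))
E
```

```text
bar [0.63482348 0.01009419 0.207     ] [0.51281254 0.02553706 0.207     ] [0.57381801 0.01781562 0.207     ] -7.213548376312632
0.07039296748613075 135.17355756133793
0.07897957905596936 228.00769917365778
t 13.65 pos [0.6477 0.1194 0.3451] x [ 0.002 -0.    -1.   ] zyaw 37.22 F [0.4 1.1 0.2] w 0.48 q7 0.53
 turn rv(tool,deg) [-45.08   0.07   0.12]
 shift after turn (tool,cm) [ 0.51 21.8   6.95]
(np.float64(0.440969), np.float64(0.21744600000000003), 0.234)
```

Call:
jog_arm --pt "-9 0 0 0 0 0 0" --pt "-9 0 0 0 0 0 0" --pt "-9 0 0 0 0 0 0" --pt "-9 0 0 0 0 0 0" --pt "-9 0 0 0 4.4 1.4 0" --pt "0 0 0 0 4.4 1.4 0" --pt "0 0 0 0 4.4 1.4 0" --pt "0 0 0 0 4.4 1.4 0" --pt "0 0 0 0 4.4 1.4 0" --pt "0 0 0 0 0 0 0"

```text
time: 14.9
position: [0.4384, 0.2306, 0.3436]
tool_rot: [-1.117, 1.264, 1.12]
ft_force: [0.9, 0.6, 0.2]
grip_width: 0.008
```

```bash
python3 - <<'E'
from h import *
rows(st(.044,-.160,.234),82.3);print(get_state()["joint_positions"].round(2))
E
```

```text
t 14.9 pos [0.4384 0.2306 0.3436] x [-0.001  0.002 -1.   ] zyaw 82.99 F [0.9 0.6 0.2] w 0.07 q7 0.9
 turn rv(tool,deg) [ 0.69  0.08 -0.07]
 shift after turn (tool,cm) [10.96 -0.43 -1.27]
[-0.76 -0.05  0.21  1.66  0.01  1.53  0.9 ]
```

Call:
jog_arm --pt "0.7 0 0 4 -0.4 0 0" --pt "0 0 0 4 0 0 0" --pt "0 0 0 3 0 0 0" --pt "0 0 0 0 0 0 0" --pt "0 0 0 0 0 0 0"

```text
time: 15.52
position: [0.4466, 0.2268, 0.2347]
tool_rot: [-1.103, 1.272, 1.103]
ft_force: [-0.4, -0.4, -0.6]
grip_width: 0.008
```

```bash
python3 - <<'E'
from h import *
rows(st(.051,-.160,.234),82.3)
p,d=get_image("side");crop(p[:,:,::-1],"s5",200,210,360,350,4.7)
for a in(0,.2,.35,.5,.65,.8):
  x=.08+.085*np.sin(a)-.007*np.cos(a)-.015;z=.13+.085*np.cos(a)+.007*np.sin(a)+.019;print(a,round(x,4),round(z,4))
E
```

```text
t 15.525 pos [0.4466 0.2268 0.2347] x [ 0.001  0.001 -1.   ] zyaw 81.81 F [-0.4 -0.4 -0.6] w 0.07 q7 0.91
 turn rv(tool,deg) [-0.49  0.05  0.07]
 shift after turn (tool,cm) [ 0.07  0.44 -1.71]
0 0.058 0.234
0.2 0.075 0.2337
0.35 0.0876 0.2312
0.5 0.0996 0.227
0.65 0.1109 0.2209
0.8 0.1211 0.2132
```

View pics/s5.png

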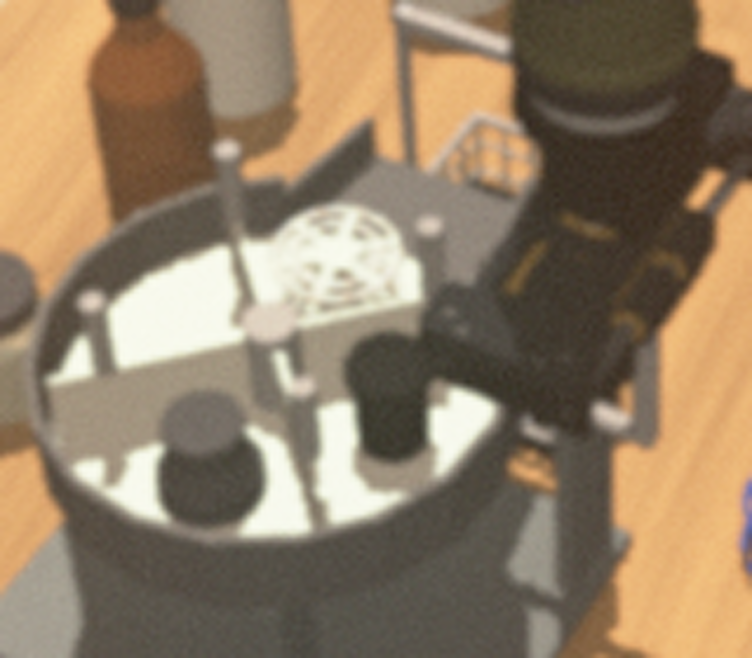

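The reel (crop (340,258)) faces the spout, and the fingers stand behind the lever post. Now I push gently along station +x.

Call:
jog_arm --pt "-0.5 0 0 0 0.6 0 0" --pt "0 0 0 0 0 -1.7 0" --pt "0 0 0 0 0 -0.7 0" --pt "0 0 0 0 0 -0.6 0" --pt "0 0 0 0 0 -0.6 0" --pt "0 0 0 0.1 0 -0.5 0" --pt "0 0 0 0.1 0 -0.5 0" --pt "0 0 0 0.1 0 -0.4 0" --pt "0 0 0 0 0 0 0"

```text
time: 16.7
position: [0.4339, 0.1802, 0.2327]
tool_rot: [-1.108, 1.262, 1.111]
ft_force: [-0.2, 6.8, 5.0]
grip_width: 0.003
```

```bash
python3 - <<'E'
from h import *
rows(st(.0996,-.162,.227))
p,d=get_image("side");crop(p[:,:,::-1],"s6",180,190,360,340,4)
E
```

```text
t 16.7 pos [0.4339 0.1802 0.2327] x [ 0.004  0.006 -1.   ] zyaw 82.4 F [-0.2  6.8  5. ] w 0.03 q7 0.97
 shift after turn (tool,cm) [ 0.56  0.   -1.78]
```

View pics/s6.png

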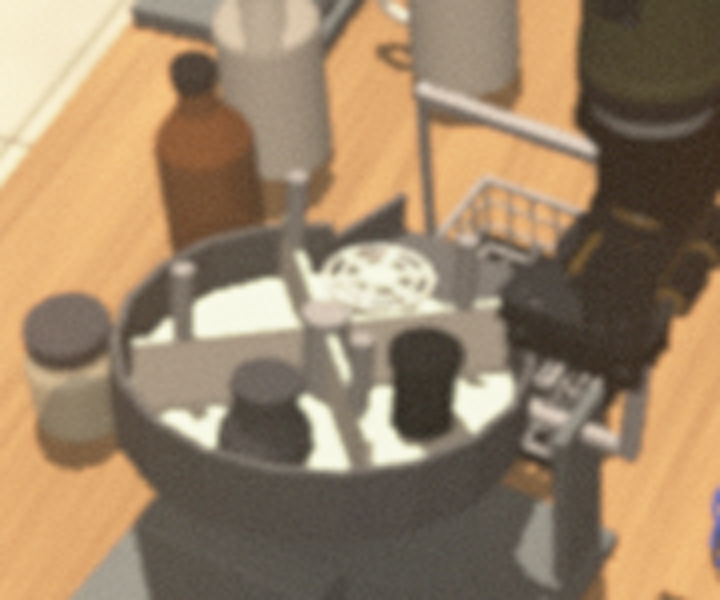

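It is tipped roughly 0.25 rad. The reel is still in the carousel at crop (380,278), and can and loupe are in place. I continue.

Call:
jog_arm --pt "0 0 0 0.1 0 -0.4 0" --pt "0 0 0 0.1 0 -0.4 0" --pt "0 0 0 0.1 0 -0.4 0" --pt "0 0 0 0.2 0 -0.4 0" --pt "0 0 0 0.2 0 -0.4 0" --pt "0 0 0 0 0 0 0" --pt "0 0 0 0 0 0 0"

```text
time: 17.62
position: [0.4318, 0.1605, 0.2262]
tool_rot: [-1.108, 1.261, 1.111]
ft_force: [0.4, 6.1, 7.1]
grip_width: 0.007
```

```bash
python3 - <<'E'
from h import *
rows(st(.1109,-.162,.221))
p,d=get_image("side");crop(p[:,:,::-1],"s7",180,190,360,340,4)
E
```

```text
t 17.625 pos [0.4318 0.1605 0.2262] x [ 0.005  0.007 -1.   ] zyaw 82.38 F [0.4 6.1 7.1] w 0.06 q7 1.01
 shift after turn (tool,cm) [ 0.51  0.06 -0.93]
```

View pics/s7.png

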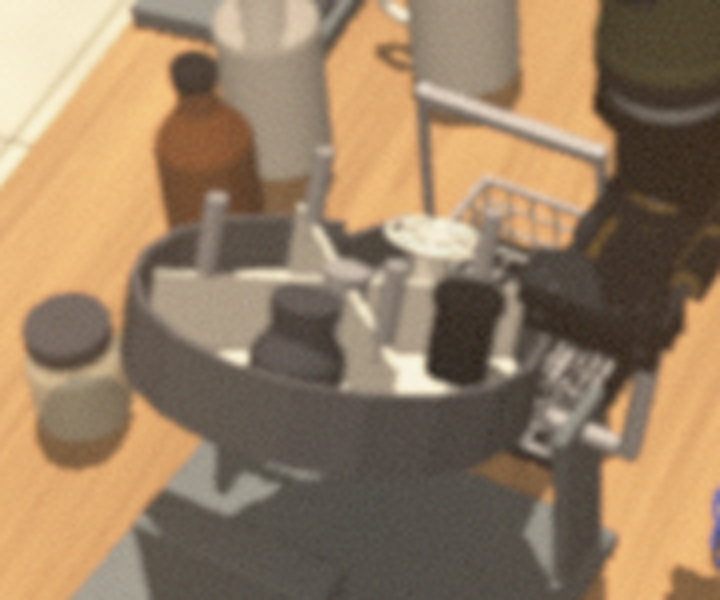

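The reel is now moving onto the spout (crop (435,238)). I push a bit further.

Call:
jog_arm --pt "0 0 0 0.2 0 -0.4 0" --pt "0 0 0 0.2 0 -0.4 0" --pt "0 0 0 0.2 0 -0.4 0" --pt "0 0 0 0.2 0 -0.3 0" --pt "0 0 0 0 0 0 0" --pt "0 0 0 0 0 0 0"

```text
time: 18.42
position: [0.4295, 0.1439, 0.2172]
tool_rot: [-1.109, 1.265, 1.109]
ft_force: [-0.9, 2.5, 5.0]
grip_width: 0.004
```

```bash
python3 - <<'E'
from h import *
rows(st(.1211,-.162,.213))
p,d=get_image("side");crop(p[:,:,::-1],"s8",180,190,360,340,4)
p,d=get_image("top");crop(p[:,:,::-1],"t8",190,150,430,300,3.3)
E
```

```text
t 18.425 pos [0.4295 0.1439 0.2172] x [ 0.003  0.003 -1.   ] zyaw 82.33 F [-0.9  2.5  5. ] w 0.04 q7 1.03
 shift after turn (tool,cm) [ 0.42  0.05 -0.27]
```

View pics/s8.png

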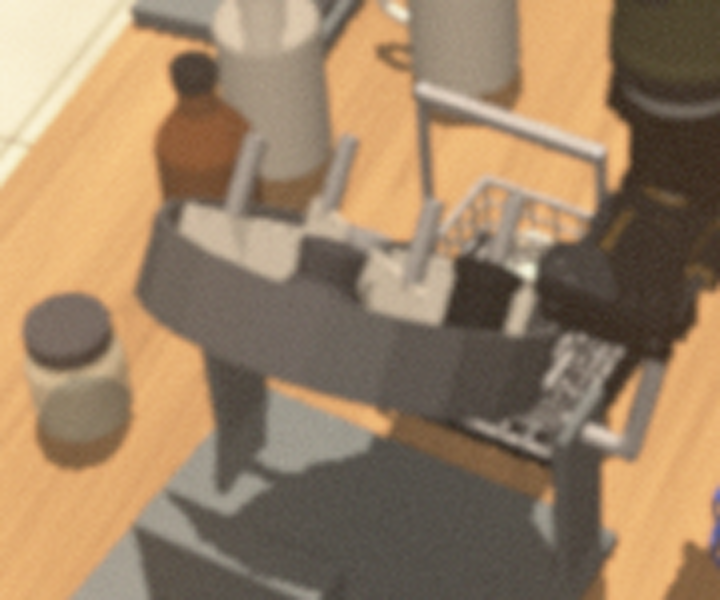

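View pics/t8.png

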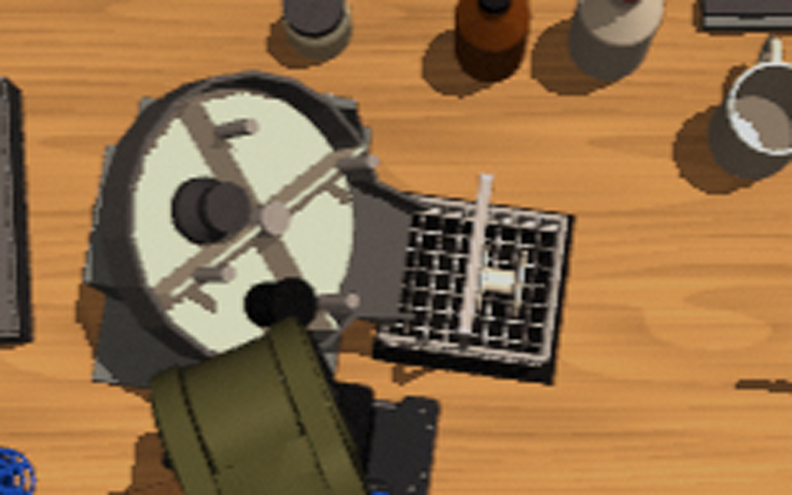

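The reel is in the basket (top crop (500,280)), apparently on its edge. Now I let the carousel back down along the reverse path.

Call:
jog_arm --pt "0 0 0 -0.2 0 0.4 0" --pt "0 0 0 -0.2 0 0.4 0" --pt "0 0 0 -0.2 0 0.5 0" --pt "0 0 0 -0.2 0 0.5 0" --pt "0 0 0 -0.2 0 0.5 0" --pt "0 0 0 -0.2 0 0.6 0" --pt "0 0 0 -0.1 0 0.6 0" --pt "0 0 0 -0.1 0 0.6 0" --pt "0 0 0 -0.1 0 0.6 0" --pt "0 0 0 0 0 0.6 0"

```text
time: 19.77
position: [0.4365, 0.1981, 0.2312]
tool_rot: [-1.11, 1.264, 1.111]
ft_force: [3.9, 7.5, 0.0]
grip_width: 0.007
```

Call:
jog_arm --pt "0 0 0 0 0 0.6 0" --pt "0 0 0 0 0 0.6 0" --pt "0 0 0 0 0 0.6 0" --pt "0 0 0 0 0 0.7 0" --pt "0 0 0 0 0 0.7 0" --pt "0 0 0 0 0 1 0" --pt "0 0 0 -4 0 0 0" --pt "0 0 0 -5 0 0 2" --pt "0 0 0 -3 0 0 4"

```text
time: 20.9
position: [0.4417, 0.238, 0.3532]
tool_rot: [-1.11, 1.266, 1.109]
ft_force: [-0.4, 0.4, -0.4]
grip_width: 0.151
```

```bash
python3 - <<'E'
from h import *
rows();print(get_state()["joint_positions"].round(2))
p,d=get_image("side");crop(p[:,:,::-1],"s9",180,190,400,350,3.5)
p,d=get_image("top");crop(p[:,:,::-1],"t9",190,150,430,300,3.3);crop(p[:,:,::-1],"t9b",295,195,375,275,7)
E
```

```text
t 20.9 pos [0.4417 0.238  0.3532] x [ 0.002  0.002 -1.   ] zyaw 82.35 F [-0.4  0.4 -0.4] w 1.32 q7 0.88
[-0.76 -0.04  0.21  1.63  0.01  1.54  0.88]
```

View pics/s9.png

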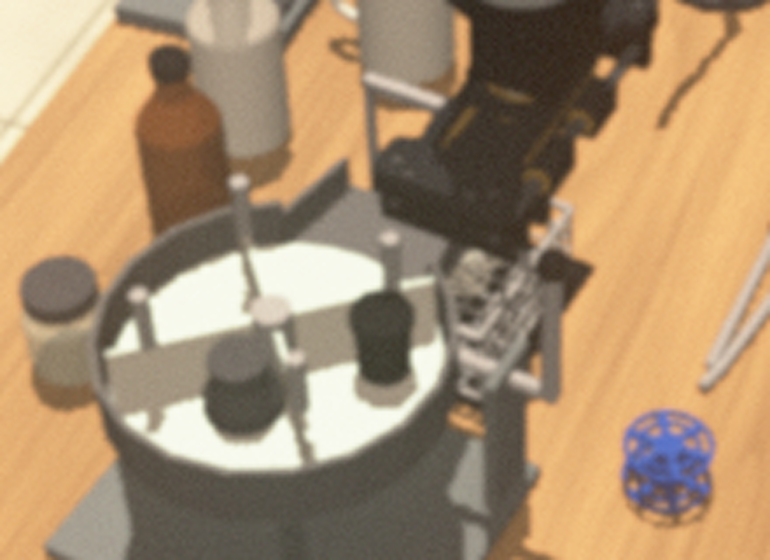

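View pics/t9.png

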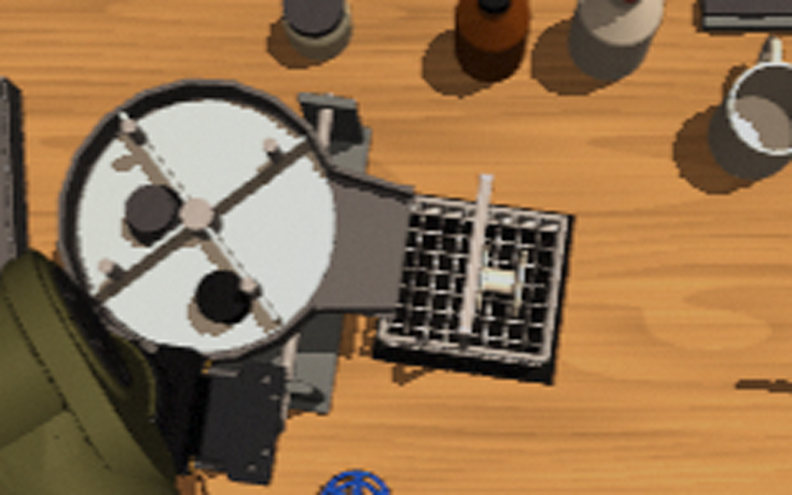

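View pics/t9b.png

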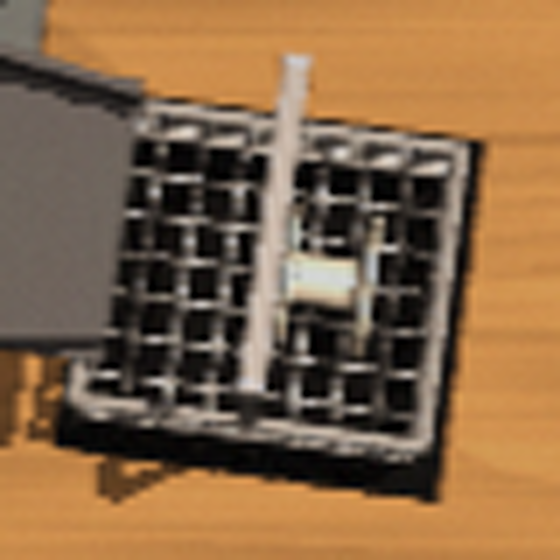

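The carousel is level and empty at the spout, and the reel stands on edge inside the basket (t9b (320,280)). I grip the bar 28 mm to the robot's side of its middle, so the hook can take the middle.

```bash
python3 - <<'E'
from h import *
a=dep("top",337.4,203.6,z=.207);b=dep("top",331.1,250.7,z=.207);m=(a+b)/2;print(a,b,m,np.degrees(np.arctan2(*(a-b)[1::-1])))
rows((m[0]-.0278,m[1]+.0036,.3532),82.5)
E
```

```text
[0.63562931 0.00982813 0.207     ] [0.51098715 0.02657792 0.207     ] [0.57330823 0.01820302 0.207     ] -7.653729073997744
t 21.0 pos [0.4425 0.2385 0.3545] x [ 0.006  0.004 -1.   ] zyaw 82.34 F [ 0.3 -0.3  0.5] w 2.07 q7 0.88
 turn rv(tool,deg) [-0.16  0.27  0.29]
 shift after turn (tool,cm) [  0.13 -13.04 -20.14]
```

Call:
jog_arm --pt "0 0 0 0 -2.6 -4 4" --pt "0 0 0 0 -2.6 -4 4" --pt "0 0 0 0 -2.6 -4 4" --pt "0 0 0 0 -2.6 -4 4" --pt "0 0 0 0 -2.6 -4.1 4" --pt "0 0 0 0 0 0 4" --pt "0 0 0 0 0 0 4" --squeeze 55

```text
time: 21.88
position: [0.5429, 0.0217, 0.3497]
tool_rot: [-1.109, 1.27, 1.112]
ft_force: [0.8, 0.2, -0.3]
grip_width: 0.459
```

```bash
python3 - <<'E'
from h import *
rows((.5455,.0218,.211),82.5)
E
```

```text
t 21.875 pos [0.5429 0.0217 0.3497] x [-0.002  0.    -1.   ] zyaw 82.36 F [ 0.8  0.2 -0.3] w 3.99 q7 1.37
 turn rv(tool,deg) [-0.14  0.01 -0.09]
 shift after turn (tool,cm) [13.87 -0.26  0.05]
```

Call:
jog_arm --pt "0 0 0 4.9 -0.2 0 4" --pt "0 0 0 4.9 0 0 4" --pt "0 0 0 4 0 0 4" --pt "0 0 0 0 0 0 2" --pt "0 0 0 0 0 0 0.5" --pt "0 0 0 0 0 0 0.5" --pt "0 0 0 0 0 0 0.5" --pt "0 0 0 0 0 0 0.5"

```text
time: 22.88
position: [0.5459, 0.0214, 0.2139]
tool_rot: [-1.11, 1.266, 1.11]
ft_force: [-0.8, 2.5, 4.3]
grip_width: 0.106
```

Call:
jog_arm --pt "0 0 0 -1 0 0 0.5" --pt "0 0 0 -1 0 0 0.5" --pt "0 0 0 0 0 -2 0.5" --pt "0 0 0 0 0 -2 0.5" --pt "0 0 0 0 0 0 0.5" --pt "0 0 0 0 0 0 0.5"

```text
time: 23.62
position: [0.5397, -0.0189, 0.2323]
tool_rot: [-1.109, 1.269, 1.11]
ft_force: [0.3, 0.3, -3.8]
grip_width: 0.103
```

```bash
python3 - <<'E'
from h import *
rows()
p,d=get_image("side");crop(p[:,:,::-1],"s10",220,130,400,310,3.3)
E
```

```text
t 23.625 pos [ 0.5397 -0.0189  0.2323] x [-0.     0.001 -1.   ] zyaw 82.3 F [ 0.3  0.3 -3.8] w 0.9 q7 1.46
```

View pics/s10.png

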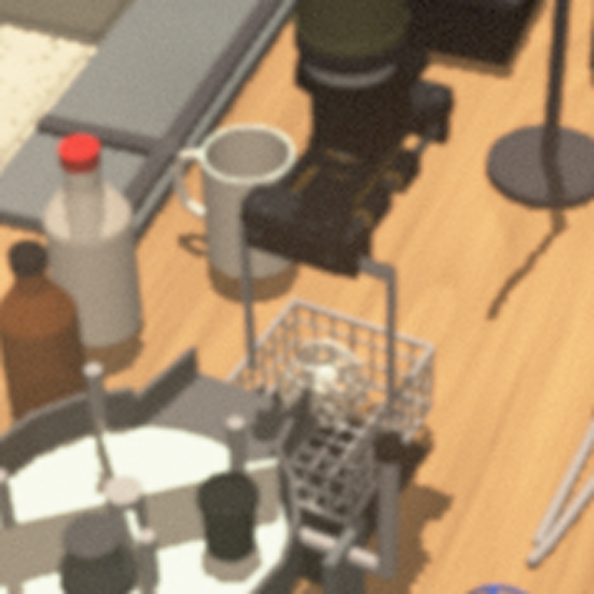

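```bash
python3 - <<'E'
from h import *
d=lambda u,v,z:dep("top",u,v,z=z)
P=d(522.8,256.1,.26);T=d(470.9,244.8,.287);F=d(450+338/9,230+302/9,.006)
print(P,T,F,d(500,251.1,.26),d(480+2,248,.25))
v=(T-P)[:2];print(np.hypot(*v),np.degrees(np.arctan2(v[1],v[0])))
s=cv2.imread("pics/side0.png");crop(s,"hk",360,90,420,200,5.4)
for q in((.5134,-.3441,.25),(.5199,-.3119,.287),(.4925,-.447,.258)):print(np.array(proj("side",q))-[360,90], (np.array(proj("side",q))-[360,90])*5.4)
rows((.4864,-.3386,.327),78.5)
E
```

```text
[ 0.49229078 -0.44735773  0.26      ] [ 0.51733584 -0.31151003  0.287     ] [ 0.49215118 -0.44939075  0.006     ] [ 0.50470849 -0.39159154  0.26      ] [ 0.51349259 -0.35078605  0.25      ]
0.13813707664620034 79.554169450066
[14.4804179 39.9056427] [ 78.19425666 215.49047059]
[ 9.5377188  33.89929157] [ 51.50368155 183.0561745 ]
[31.817178   20.03581744] [171.81276118 108.1934142 ]
t 23.675 pos [ 0.5397 -0.0186  0.2323] x [-0.     0.001 -1.   ] zyaw 82.36 F [ 0.9 -0.  -2.5] w 0.91 q7 1.46
 turn rv(tool,deg) [ 3.86  0.03 -0.03]
 shift after turn (tool,cm) [ -9.47  -1.15 -32.42]
```

View pics/hk.png

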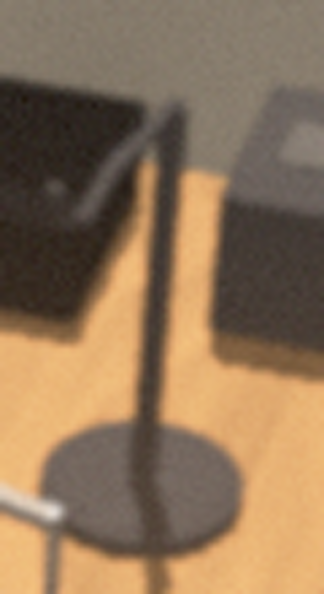

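Call:
jog_arm --pt "0 0 0 0 -0.1 -2 0.5" --pt "0 0 0 -1 -0.1 -3 0.5" --pt "3.4 0 0 -1.5 -0.1 -3 0.5" --pt "0 0 0 -2 -0.1 -3 0.5" --pt "0 0 0 -2 -0.1 -3 0.5" --pt "0 0 0 -2 -0.1 -3 0.5" --pt "0 0 0 -1 -0.1 -2 0.5" --pt "0 0 0 0 -0.1 -1 0.5" --pt "0 0 0 0 0 0 0.5" --pt "0 0 0 0 0 0 0.5"

```text
time: 24.92
position: [0.5142, -0.2161, 0.3268]
tool_rot: [-1.065, 1.294, 1.068]
ft_force: [0.1, 0.2, -3.4]
grip_width: 0.11
```

```bash
python3 - <<'E'
from h import *
rows((.4854,-.3397,.327),79)
p,d=get_image("side");crop(p[:,:,::-1],"s11",290,50,450,270,2.7)
E
```

```text
t 24.925 pos [ 0.5142 -0.2161  0.3268] x [-0.001  0.001 -1.   ] zyaw 79.02 F [ 0.1  0.2 -3.4] w 0.95 q7 1.79
 turn rv(tool,deg) [ 0.02  0.06 -0.07]
 shift after turn (tool,cm) [ -0.02   0.47 -12.69]
```

View pics/s11.png

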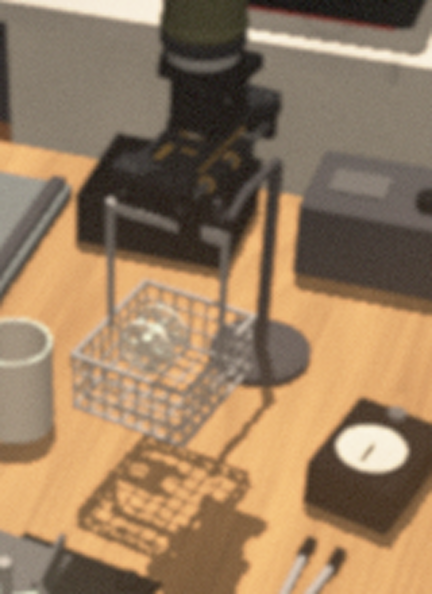

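```bash
python3 - <<'E'
from h import *
rows((.4854,-.3397,.327),79)
for q in((.605,-.234,.314),(.478,-.209,.314)):print((np.array(proj("side",q))-[290,50])*2.7)
p,d=get_image("top");crop(p[:,:,::-1],"t11",350,180,540,320,4)
E
```

```text
t 24.975 pos [ 0.5142 -0.2161  0.3269] x [-0.001  0.001 -1.   ] zyaw 79.03 F [ 0.5 -1.  -2.9] w 0.93 q7 1.79
 turn rv(tool,deg) [ 0.03  0.04 -0.07]
 shift after turn (tool,cm) [-1.000e-02  4.700e-01 -1.268e+01]
[107.7711766  201.11548381]
[227.74351872 239.55095328]
```

View pics/t11.png

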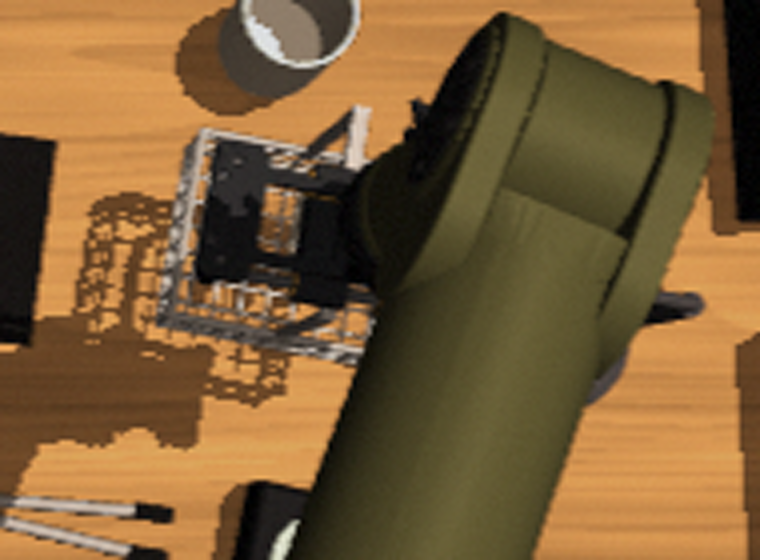

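The bar ends match prediction to about a pixel, so the bar is level and the grip offset is right. I move over the seat.

Call:
jog_arm --pt "0 0 0 0 0.1 -1.5 0.5" --pt "0 0 0 0 0.1 -2.5 0.5" --pt "0 0 0 0 0.1 -2.7 0.5" --pt "0 0 0 0 0.1 -2.5 0.5" --pt "0 0 0 0 0.1 -2 0.5" --pt "0 0 0 0 0 -1.5 0.5" --pt "0 0 0 0 0 0 0.5" --pt "0 0 0 0 0 0 0.5"

```text
time: 26.02
position: [0.4852, -0.3403, 0.3274]
tool_rot: [-1.066, 1.293, 1.067]
ft_force: [0.6, -1.1, -2.4]
grip_width: 0.107
```

```bash
python3 - <<'E'
from h import *
rows((.4854,-.3397,.275),79)
p,d=get_image("side");crop(p[:,:,::-1],"s12",310,50,450,250,2.9)
E
```

```text
t 26.025 pos [ 0.4852 -0.3403  0.3274] x [ 0.     0.001 -1.   ] zyaw 79.0 F [ 0.6 -1.1 -2.4] w 0.93 q7 2.06
 turn rv(tool,deg) [ 0.    0.06 -0.01]
 shift after turn (tool,cm) [ 5.24 -0.01  0.06]
```

View pics/s12.png

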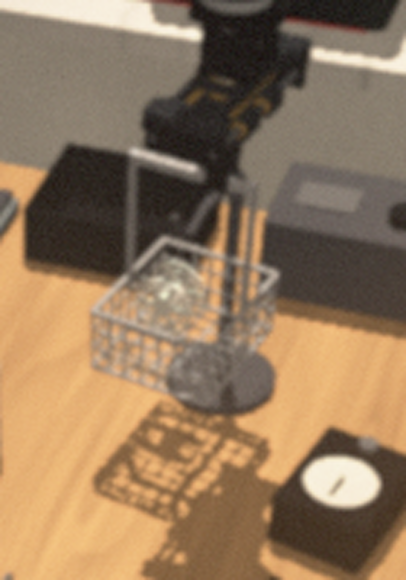

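The hook tip (crop ~(195,215)) lies under the bar, inside the arch. I lower slowly.

Call:
jog_arm --pt "0 0 0 1.5 0 0 0.5" --pt "0 0 0 1.5 0 0 0.5" --pt "0 0 0 1.2 0 0 0.5" --pt "0 0 0 0.6 0 0 0.5" --pt "0 0 0 0.3 0 0 0.5" --pt "0 0 0 0.3 0 0 0.5" --pt "0 0 0 0 0 0 0.5" --pt "0 0 0 0 0 0 0.5"

```text
time: 27.08
position: [0.4849, -0.3414, 0.2739]
tool_rot: [-1.066, 1.294, 1.065]
ft_force: [0.5, -1.0, -2.1]
grip_width: 0.108
```

```bash
python3 - <<'E'
from h import *
rows()
p,d=get_image("side");crop(p[:,:,::-1],"s13",310,50,450,250,2.9)
E
```

```text
t 27.075 pos [ 0.4849 -0.3414  0.2739] x [ 0.001 -0.    -1.   ] zyaw 78.93 F [ 0.5 -1.  -2.1] w 0.94 q7 2.08
```

View pics/s13.png

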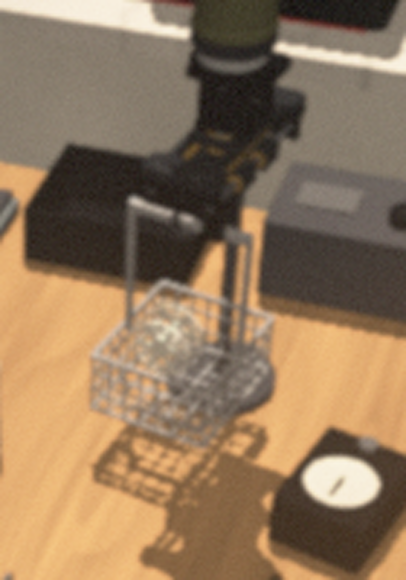

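Hanging freely still (Fz about -2 to -3); I lower further in small steps until the force changes.

Call:
jog_arm --pt "0 0 0 0.2 0 0 0.5" --pt "0 0 0 0.2 0 0 0.5" --pt "0 0 0 0 0 0 0.5" --pt "0 0 0 0 0 0 0.5"

```text
time: 27.62
position: [0.4849, -0.3417, 0.2707]
tool_rot: [-1.067, 1.294, 1.064]
ft_force: [-1.4, 0.9, 5.5]
grip_width: 0.104
```

Call:
jog_arm --pt "0 0 0 0.2 0 0 0.5" --pt "0 0 0 0 0 0 0.5" --pt "0 0 0 0 0 0 0.5"

```text
time: 28.0
position: [0.4849, -0.3419, 0.27]
tool_rot: [-1.067, 1.293, 1.064]
ft_force: [-3.2, 2.8, 11.2]
grip_width: 0.103
```

The force went from -3 to +11 N at bar height ≈ 0.258, so the bar is in the seat. I ease off and open.

Call:
jog_arm --pt "0 0 0 -0.2 0 0 0.5" --pt "0 0 0 -0.1 0 0 0.5" --pt "0 0 0 0 0 0 0.5" --pt "0 0 0 0 0 0 1.2" --pt "0 0 0 0 0 0 1.5" --pt "0 0 0 0 0 0 2" --pt "0 0 0 0 0 0 3" --pt "0 0 0 0 0 0 3.5"

```text
time: 29.0
position: [0.4847, -0.3412, 0.2705]
tool_rot: [-1.066, 1.294, 1.066]
ft_force: [-0.5, 1.0, 0.4]
grip_width: 0.357
```

```bash
python3 - <<'E'
from h import *
rows()
p,d=get_image("side");crop(p[:,:,::-1],"s14",310,50,450,250,2.9)
E
```

```text
t 29.0 pos [ 0.4847 -0.3412  0.2705] x [-0.  0. -1.] zyaw 78.93 F [-0.5  1.   0.4] w 3.1 q7 2.08
```

View pics/s14.png

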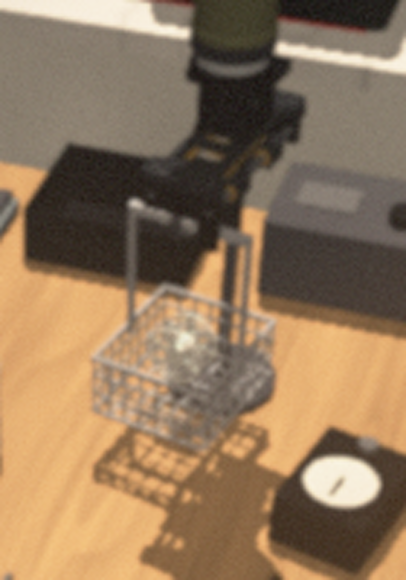

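The basket hangs and the reel rolled toward the middle (crop (190,345)). I withdraw straight up.

Call:
jog_arm --pt "0 0 0 -1 0 0 3.5" --pt "0 0 0 -2 0 0 3.5" --pt "0 0 0 -4 0 0 3.5" --pt "0 0 0 -4 0 0 3.5" --pt "0 0 0 0 0 4 3.5" --pt "0 0 0 0 0 5 3.5" --pt "0 0 0 0 0 5 3.5" --pt "0 0 0 0 0 5 3.5" --pt "0 0 0 0 0 5 3.5" --pt "0 0 0 0 0 0 3.5"

```text
time: 30.3
position: [0.5319, -0.1002, 0.3809]
tool_rot: [-1.071, 1.289, 1.073]
ft_force: [-0.5, 0.1, -1.0]
grip_width: 0.401
```

Call:
jog_arm --pt "0 0 0 0 0 0 3.5" --pt "0 0 0 0 0 0 3.5" --pt "0 0 0 0 0 0 3.5" --pt "0 0 0 0 0 0 3.5" --pt "0 0 0 0 0 0 3.5" --pt "0 0 0 0 0 0 3.5"

```text
time: 31.05
position: [0.5308, -0.1058, 0.3805]
tool_rot: [-1.066, 1.294, 1.066]
ft_force: [0.1, 0.4, -0.7]
grip_width: 0.405
```

```bash
python3 - <<'E'
from h import *
rows()
p,d=get_image("side");cv2.imwrite("pics/s15.png",p[:,:,::-1]);crop(p[:,:,::-1],"s15c",310,50,450,250,2.9)
p,d=get_image("top");cv2.imwrite("pics/t15.png",p[:,:,::-1])
E
```

```text
t 31.05 pos [ 0.5308 -0.1058  0.3805] x [ 0.  0. -1.] zyaw 78.93 F [ 0.1  0.4 -0.7] w 3.52 q7 1.55
```

View pics/s15c.png

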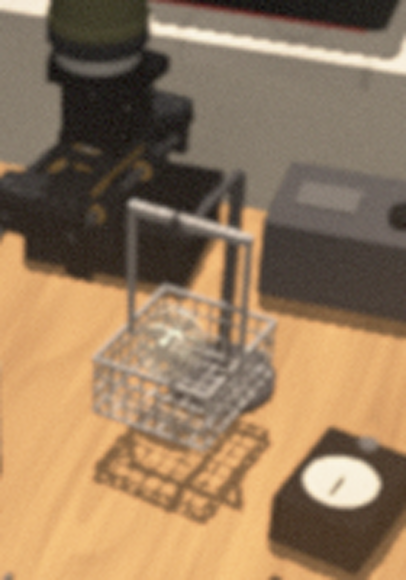

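View pics/t15.png

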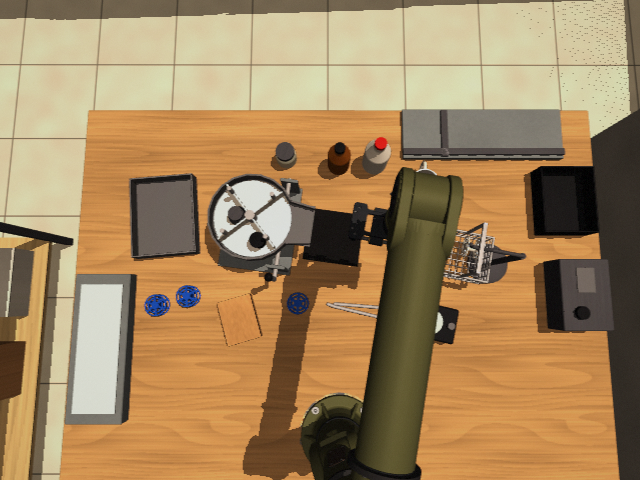

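The basket hangs level on the hook with the reel inside. I wait a little and compare two pictures for stillness.

Call:
jog_arm --pt "0 0 0 0 0 0 3.5" --pt "0 0 0 0 0 0 3.5" --pt "0 0 0 0 0 0 3.5" --pt "0 0 0 0 0 0 3.5" --pt "0 0 0 0 0 0 3.5" --pt "0 0 0 0 0 0 3.5" --pt "0 0 0 0 0 0 3.5" --pt "0 0 0 0 0 0 3.5" --pt "0 0 0 0 0 0 3.5" --pt "0 0 0 0 0 0 3.5"

```text
time: 32.4
position: [0.5308, -0.1057, 0.3805]
tool_rot: [-1.066, 1.294, 1.066]
ft_force: [-0.1, -0.6, 0.3]
grip_width: 0.401
```

Call:
jog_arm --pt "0 0 0 0 0 0 3.5" --pt "0 0 0 0 0 0 3.5" --pt "0 0 0 0 0 0 3.5" --pt "0 0 0 0 0 0 3.5" --pt "0 0 0 0 0 0 3.5" --pt "0 0 0 0 0 0 3.5" --pt "0 0 0 0 0 0 3.5" --pt "0 0 0 0 0 0 3.5" --pt "0 0 0 0 0 0 3.5" --pt "0 0 0 0 0 0 3.5"

```text
time: 33.65
position: [0.5308, -0.1057, 0.3805]
tool_rot: [-1.066, 1.294, 1.066]
ft_force: [-0.6, -0.1, -0.1]
grip_width: 0.401
```

```bash
python3 - <<'E'
from h import *
a=cv2.imread("pics/s15.png")
ps=[get_image("side")[0][:,:,::-1] for _ in range(4)]
w=(slice(100,250),slice(330,420))
f=lambda x,y:cv2.absdiff(cv2.GaussianBlur(x[w],(0,0),1.5),cv2.GaussianBlur(y[w],(0,0),1.5)).max()
print("1s ago",f(a,ps[0]),"0.15s",f(ps[0],ps[3]))
crop(np.hstack([a[100:250,320:420],ps[3][100:250,320:420]]),"cmp",0,0,200,150,3.9)
E
```

```text
1s ago 4 0.15s 3
```

View pics/cmp.png

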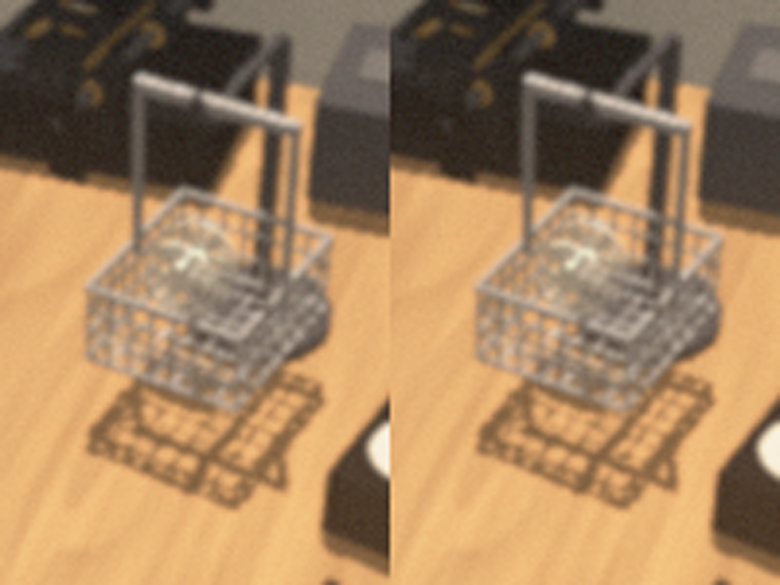

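Both pictures agree: the basket is at rest on the hook, with the reel inside.

```bash
python3 -c "
from bench import *
print(close_job())"
```

```text
the job is handed in; nothing more can be done
None
```

I finished the job and handed it in at about 34 s of the 72 s allowed. The hand-in gave no verdict.

**What I did:**
- I stood the basket on the mat within about 2 mm of the spot.
- I turned the carousel about 95° by a peg and tipped it with the lever; the reel dropped into the basket and stood on its edge.
- I let the carousel back to level.
- I hung the basket with the hook under the middle of its handle bar. The gripper held the bar about 28 mm to one side of that.

**Last checks:**
- **Basket:** it hung level on the hook. Pictures about 2.6 s apart showed no motion above image noise.
- **Reel:** it was inside the basket, still on its edge. It rolled a little when I let go, then stayed still.
- **Carousel:** it looked level, with the can and loupe still in it.
- **Other things:** in the last top picture those in view looked in place. The arm hid the jug and partly hid the timer and tongs, though the jug and timer showed in nearby side views. I did not measure any positions.
- **Arm:** it stood clear and touched nothing.

**What went wrong:** on the first peg grip, the last joint would have run out of range. I lifted off, made a half turn and gripped the same peg again. No check failed or disagreed beyond a depth-reading offset of about 5 mm, which I left out of the positions.

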